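# Slide the power pack into its charging dock and start the charge

### The job

Slide the tall, heavy power pack straight into the charging dock until its orange foot is right up against the charger: push it low, at its orange foot, so that it slides upright instead of tipping; do not lift it and do not touch its carrying handle. Then press the green button on the charger fully down, let go, and leave the other things on the bench where they are.

Things in the scene. Friction and masses are not known exactly. Their poses are not given: they have to be found in the camera images.
- pack: Tall grey power pack, 1.3 to 2.1 kg, loose. Origin: centre of the underside of its orange foot; x = forward (the end that enters the dock), z up. Foot 140 long (x), 116 wide, 28 high, vertical faces, corners rounded 4. Grey housing on it: 106 wide, from x = -22 to +68, up to 150 high. Pushed higher than about 75 it tips forwards; sliding takes 7 to 15 N. It starts upright, roughly facing the dock.
- pack_rear (a point): Middle of the rear face of the pack's orange foot, at pack x = -70, 14 mm above the bench: the place to push. The bare step of the foot sticks out 48 behind the housing here. At the start the pack is 150 to 220 mm short of home, up to 22 to the side of the dock's axis and turned up to 0.22 rad.
- pack_handle: Black carrying handle fixed on top of the pack: a bar 12 thick, 84 long along the pack's y, its top 186 mm above the pack's underside. Origin: middle of its foot, 150 mm above the underside of the pack, at pack x = +23. Not to be touched.
- dock: Fixed charging dock, without a floor (the pack slides on the bench). Origin: on the bench, where the pack's origin lies when the pack is home; x = push-in direction, z up; at home the axes of both agree. White charger body (160 long, 150 wide, 45 high) begins at x = +70 and is the stop.
- dock_mouth (a point): Middle of the dock's mouth on the bench, at dock x = -60. Two dark rails 22 high, 126 apart inside (5 to spare each side of the foot), run from dock x = -10 to +70; in front of them yellow flared guides, 22 high, open to about 174 inside at the mouth.
- start_button (a joint): travel of the green push button on top of the charger, m: 0 up, 0.006 fully down; a spring brings it back up. Fully down takes 5 N. It moves straight down.
- start_button_top (a point): centre of the top of the green button cap (28 dia, in a black collar 44 dia), on the dock's axis at dock x = +190, 67 mm above the bench when up
- oil_bottle: bystander: amber glass immersion-oil bottle with a black cap, 36 dia x 75 high; origin: centre of its underside. Leave it alone.
- petri_dish: bystander: flat clear petri dish with a red disc, 93 dia x 18 high; origin: centre of its underside. Leave it alone.
- slide_box: bystander: flat blue slide box, 85 x 100 x 30 high; origin: centre of its underside. Leave it alone.
- beaker: bystander: open glass beaker, 66 dia x 85 high; origin: centre of its underside. Leave it alone.
- mount_brush: bystander: small brush 160 long lying down (origin underside near its middle, x along its length). Leave it alone.
- stain_jar: bystander: green glass jar with a white cap, 56 dia x 70 high; origin: centre of its underside. Leave it alone.
Things that resemble listed ones, but are neither listed nor needed, are in the scene too. Leave any pink or yellow look-alike of the pack alone.

How it is judged:
By the outcome, as a careful person would: the job done as asked, in the order asked, and still so for the second after the job is handed in, with the robot touching nothing.
It also fails if it takes over 64 s, if anything falls off the work surface, if the arm or the gripper's body presses on something with over 40 N, if the wrist force passes 120 N, or if a joint passes its speed limit or range.

### The arm

A 6-joint arm with a two-finger parallel gripper is mounted at the origin on the work surface. World frame = base frame: x ahead of the robot, y to its left, z up, the work surface at z = 0. Lengths are in mm, angles in rad, forces in N, time in s.
With the tool pointing down it reaches from about 400 to 925 mm from the base axis. Payload 12.5 kg.
Tool frame: the origin (TCP) lies at the very end of the fingers, on their centre line; the grasp point (between the pads) lies env.grip_point_offset behind it (env.grip_point_offset is the distance from the TCP to the grasp point, in mm); y points along the fingers, z is the direction in which the jaws open and shut, and the axes are right-handed (so a half turn about y gives the same grasp; the last joint's range is limited). The gripper opens to 95 mm and grips with 3 to 60 N. Pads are 20 mm wide; open, the fingers measure 119 mm over their backs; the gripper's body (75 mm by 180 mm) begins 59 mm behind the grasp point.
Start: joints at [-1.347, 0.491, 1.559, -0, 1.092, -0.106], TCP at [202.433, -591.331, 175.761] pointing down, gripper open.
Joint ranges: [-3.1, 3.1], [-0.84, 2.19], [0.05, 2.79], [-1.13, 4.28], [0.06, 2.93], [-2.69, 2.69]. Speed limits (rad/s): [2.22, 2.22, 2.79, 3.14, 3.14, 3.14].

### API

Orientations are given as [roll, pitch, yaw] about the fixed x, y, z axes, in that order (R = Rz(yaw) Ry(pitch) Rx(roll)).
In Python, from cell import readout, read_camera, env, nets gives the robot as it stands.
- The arm moves only by the tool apply_moves, never from a script. Its argument "increments" is a list of rows, each a list of 3 entries, a list of its own where there are three numbers: the shift along the tool's x, y, z in cm, then the turn, a rotation vector about the tool's x, y, z in degrees, then the finger opening in cm, from 0 to 9.51. A call has exactly 5 rows; each row shifts and turns the pose as measured when the row begins, along the tool's axes as they then stand; what a row does not reach is not made up. A row lasts 1/8 s, in which the tool goes at most 62.5 mm and 10.7 degrees, less where a joint would pass 70% of its speed; a pose out of reach is approached as far as the arm can. A call with a gripper value outside its range is refused whole. The fingers move at their own pace and stop on an object; the grip force is fixed at half the most. Time passes only in rows, so rows that do not move let the fingers close, or fill a call up. It gives the time, the measured TCP pose, the force and the opening at its end, in the units of the state.
- readout.state(): the state, without advancing time (a new reading comes with each control period).
- read_camera(name): name is "scene" or "top" or "wrist"; returns a dict with "img" (384x512x3 uint8, red, green, blue), "vfov" (degrees; the focal length in pixels is half the picture's height over the tangent of half this angle, whatever the lens; pixels are square), "cx", "cy" (the principal point, pixels), "distortion" ([k1, k2, p1, p2, k3] as OpenCV has them; the pictures are not rectified), "rvec" (rotation vector, rad) and "tvec" (3), from world to camera coordinates, as OpenCV has them; the wrist camera has in their place "mount" (4x4, takes a point from camera to tool coordinates, whose origin is the TCP and whose axes are the tool frame's). Camera axes: x right, y down, z forward; pixel columns grow to the right and rows downward; lengths in mm; the calibration is good to about 2 mm. A picture is of the moment at which its call begins: read the wrist's pose just before it. There is no depth.
- env.job_done(): hands the job in, once; it reports no verdict.
Trained networks look in a picture, given as the dict that the camera call returned (one of the last four; its "shot" number tells which), for a name from the list of things; names that differ only in an ending like _2 or _b are one class to them, and where a whole thing is asked for, a point or a joint stands for the part that bears it (a point fixed in the world has none). Each returns a list of dicts, best first, with "confidence" (0 to 1); they miss things now and then, are a little off and sometimes report something else, mostly with a low value. They report only what shows in the picture. A call takes as long as a camera call. They do not tell look-alikes from the thing itself.
- nets.look_for(picture, thing): "point" ([x, y, z] in mm, in the coordinates of the camera as it stood for that picture, good to about 4 mm: the middle of the surface that is visible of it).
- nets.mark_of(picture, thing): "point" ([x, y, z] in mm, in the coordinates of the camera as it stood for that picture, good to about 4 mm: a listed point, or the origin of a listed thing).
The state is a dict: "t": time; "joints": joint angles; "qvel": joint speeds; "tau": joint torques, N m; "eef_pos": TCP position; "tcp_rot": TCP orientation; "ft_force": force on the tool from outside, world axes, zero at the start; "moment": the same for the moment, N m; "opening": opening from 0.0 (shut) to 1.0 (fully open).
Only numpy, scipy, OpenCV 4.12 (cv2) and the standard library are available. Lean on these libraries where they do the work, as an engineer would, in place of code of your own. Each camera call takes 0.05 s, during which the arm holds its last target. There are 200 camera calls.

## Working session

There is one attempt and no reset: what is moved stays moved. The work goes in short steps, Python scripts to look and compute and a tool call to move; the robot and the scene stay as the last step left them, time stands still between calls to the robot, and variables do not carry over. Pictures are saved under pics/ and viewed, about 8 in all and at most 12, crops included, and the job is handed in when it is done.

Besides the shell and the picture viewer there is one more tool, called as name(argument=value, ...), one argument or row to a line, values as JSON. apply_moves: Moves the arm, as the interface text tells. Its arguments: {"type":"object","properties":{"increments":{"type":"array"}},"required":["increments"]}

```bash
ls; mkdir -p pics
cat > h.py <<'E'
import numpy as np, cv2, json
from cell import readout, read_camera, env, nets
from scipy.spatial.transform import Rotation as R
def w_T(c, st=None):
    if "mount" in c:
        T=np.eye(4);T[:3,:3]=tool(st);T[:3,3]=st["eef_pos"];return T@np.array(c["mount"])
    T=np.eye(4);T[:3,:3]=R.from_rotvec(np.ravel(c["rvec"])).as_matrix();T[:3,3]=np.ravel(c["tvec"]);return np.linalg.inv(T)
def tool(st):
    return R.from_euler('xyz',st["tcp_rot"]).as_matrix()
def K(c):
    h,w=c["img"].shape[:2];f=h/2/np.tan(np.radians(c["vfov"])/2);return np.array([[f,0,c["cx"]],[0,f,c["cy"]],[0,0,1.]])
def plane(c,uv,z,st=None):
    T=w_T(c,st);p=cv2.undistortPoints(np.array(uv,float).reshape(-1,1,2),K(c),np.array(c["distortion"])).reshape(-1,2)
    d=np.c_[p,np.ones(len(p))]@T[:3,:3].T;o=T[:3,3];return o+d*((z-o[2])/d[:,2])[:,None]
def proj(c,P,st=None):
    T=np.linalg.inv(w_T(c,st));r=cv2.Rodrigues(T[:3,:3])[0];return cv2.projectPoints(np.array(P,float).reshape(-1,1,3),r,T[:3,3],K(c),np.array(c["distortion"]))[0].reshape(-1,2)
def W(c,p,st=None):
    T=w_T(c,st);return T[:3,:3]@np.array(p)+T[:3,3]
def save(c,n,s=1.5): cv2.imwrite(f"pics/{n}.png",cv2.resize(c["img"][:,:,::-1],None,fx=s,fy=s,interpolation=cv2.INTER_CUBIC))
E
python3 - <<'E'
from h import *
np.set_printoptions(precision=1,suppress=True)
st=readout.state();print(st["eef_pos"],st["tcp_rot"],st["ft_force"],env.grip_point_offset);print(tool(st))
ims=[]
for n in("scene","top"):
    c=read_camera(n);ims.append(c["img"]);save(c,n+"0",1.56)
    for t in["pack","pack_rear","pack_handle","dock","dock_mouth","start_button_top","oil_bottle","petri_dish","slide_box","beaker","mount_brush","stain_jar"]:
        for d in nets.mark_of(c,t)[:3]:
            p=W(c,d["point"]);print(n,t,round(d["confidence"],2),p,proj(c,p)[0])
E
```

```text
pics
[ 202.4 -591.   175.2] [-1.6  0.  -2.8] [ 0.6  0.1 -0.1] 18.8
[[-0.9 -0.   0.3]
 [-0.3  0.  -0.9]
 [-0.  -1.  -0. ]]
scene pack 0.91 [556.   87.1   1.9] [260.5 203.1]
scene pack 0.67 [336.9 -84.5  -1.6] [191.4 168.5]
scene pack 0.6 [679.2 332.1   4.8] [346.9 211.2]
scene pack_rear 0.87 [388.7 223.4  12.4] [279.9 154.2]
scene pack_rear 0.77 [ 285.  -130.5   10.2] [174.5 159. ]
scene pack_rear 0.62 [741.1 358.2  14.7] [364.9 222.8]
scene pack_handle 0.69 [654.7 323.9 149.6] [350.8 177.1]
scene pack_handle 0.66 [353.4 137.3 154.7] [254. 123.]
scene pack_handle 0.57 [552.7  60.1 150.3] [252.7 174.8]
scene dock 0.86 [552.5 -79.9   2.2] [209.9 216.8]
scene start_button_top 0.67 [ 670.6 -277.9    2.2] [154.1 269.5]
scene start_button_top 0.58 [ 550.2 -273.4   62.4] [143.4 223.5]
scene oil_bottle 0.74 [ 708.2 -105.2   -0.6] [216.6 262.7]
scene oil_bottle 0.2 [ 417.  -273.1    2. ] [140.5 200.5]
scene petri_dish 0.89 [ 417.8 -271.4    3.2] [141.  200.3]
scene slide_box 0.85 [766.  107.3  -1.6] [292.6 257.4]
scene slide_box 0.2 [522.5 416.4  -1.2] [346.  170.1]
scene beaker 0.89 [384.5 46
[... 565 characters left out ...]
ndle 0.63 [554.2  60.2 151.9] [259.1 180.7]
top pack_handle 0.5 [353.2 140.3 154.4] [230.  254.6]
top dock_mouth 0.35 [ 414.7 -271.9   -0.8] [368.  233.7]
top start_button_top 0.5 [ 551.6 -271.7   70.9] [371.5 185.5]
top oil_bottle 0.62 [570.1 156.2  17.1] [227.  183.6]
top oil_bottle 0.54 [ 707.9 -105.9   -1.8] [311.1 140.6]
top slide_box 0.66 [765.3 107.    0. ] [243.1 123.3]
top slide_box 0.28 [ 702.8 -101.8   -1.1] [309.9 142.1]
top beaker 0.67 [390.1 470.4  -0. ] [124.3 243.8]
top beaker 0.56 [ 553.  -272.4   67.2] [371.4 185.3]
top beaker 0.33 [766.9 107.2  -2.1] [243.1 123. ]
top mount_brush 0.56 [ 675.9 -277.5    1.8] [366.1 150. ]
top stain_jar 0.63 [527.4 412.8  -6.4] [144.5 199.3]
```

View pics/scene0.png

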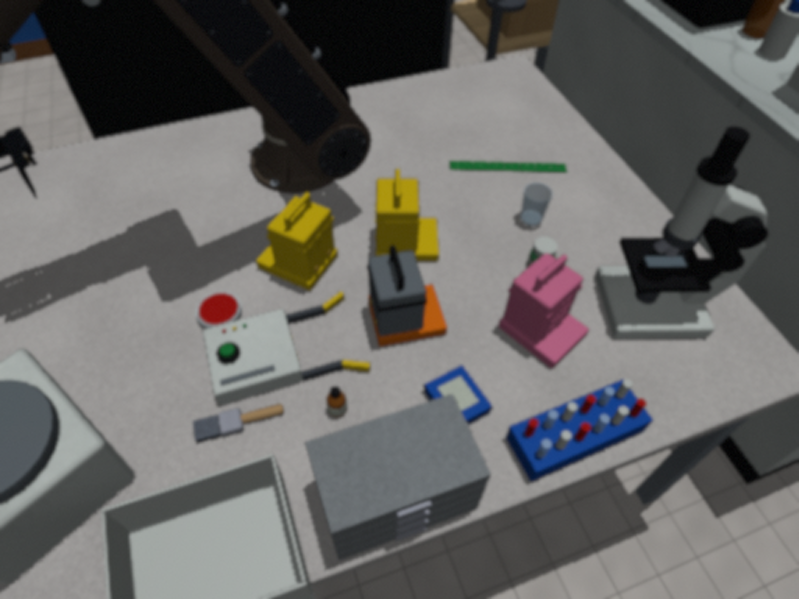

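View pics/top0.png

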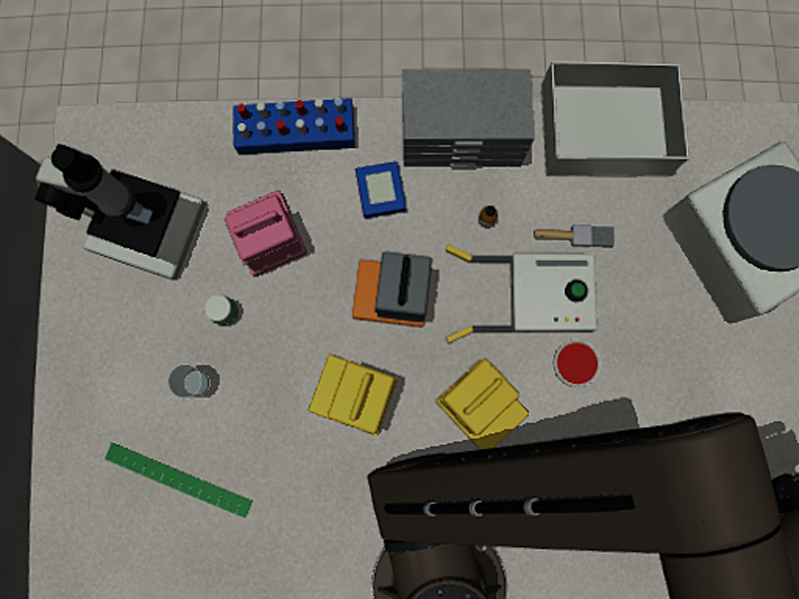

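The scene shows the grey pack with the orange foot at top (400,285) and scene (400,300). The look-alikes are yellow at top (355,395) and (483,400), and pink at (265,232). Only the grey and orange one fits the description. The dock is at top (555,292), with its mouth towards the pack, and the green button is at (576,290).

```bash
cat >> h.py <<'E'
np.set_printoptions(precision=2,suppress=True)
def plan(target,yawz=None,st=None,step=5.5,stepa=10):
    """rows (tool frame cm/deg) from state to world target; yawz=azimuth of tool z (deg), tool down"""
    st=st or readout.state();Rt=tool(st);p=np.array(st["eef_pos"]);t=np.array(target,float)
    a0=np.degrees(np.arctan2(Rt[1,2],Rt[0,2]));a1=a0 if yawz is None else yawz
    z=np.array([np.cos(np.radians(a1)),np.sin(np.radians(a1)),0]);Rg=np.c_[np.cross([0,0,-1],z),[0,0,-1],z]
    rv=R.from_matrix(Rt.T@Rg).as_rotvec();n=max(1,int(np.ceil(max(np.linalg.norm(t-p)/10/step,np.degrees(np.linalg.norm(rv))/stepa))))
    print("az",a0,"n",n)
    for i in range(n):
        Ri=Rt@R.from_rotvec(rv*i/n).as_matrix();print((Ri.T@(t-p)/n/10).round(2).tolist(),np.degrees(rv/n).round(2).tolist())
E
python3 - <<'E'
from h import *
c=read_camera("wrist");print(np.array(c["mount"]),c["vfov"])
c=read_camera("top");s=1.5625
print("charger z45",plane(c,np.array([(513,254),(593,254),(596,330),(514,331)])/s,45))
print("guides z22 tips",plane(c,np.array([(447,247),(448,341),(472,257),(472,328),(512,260),(512,327)])/s,22))
print("foot z28 rear corners",plane(c,np.array([(360,260),(353,319)])/s,28), "front",plane(c,np.array([(426,326)])/s,20))
print("button",plane(c,np.array([(576,290)])/s,67))
plan([520,-230,330],-20)
E
```

```text
[[  -0.      0.96    0.29  -81.61]
 [   0.     -0.29    0.96 -210.12]
 [   1.      0.     -0.     -1.36]
 [   0.      0.      0.      1.  ]] 65.5326030052546
charger z45 [[ 627.12 -149.94   45.  ]
 [ 626.25 -306.42   45.  ]
 [ 478.17 -304.58   45.  ]
 [ 478.09 -146.8    45.  ]]
guides z22 tips [[ 647.    -24.42   22.  ]
 [ 462.66  -22.78   22.  ]
 [ 626.65  -72.91   22.  ]
 [ 487.26  -69.45   22.  ]
 [ 620.12 -151.24   22.  ]
 [ 488.4  -146.81   22.  ]]
foot z28 rear corners [[621.18 145.41  28.  ]
 [505.94 158.84  28.  ]] front [[492.21  18.9   20.  ]]
button [[ 552.15 -263.99   67.  ]]
az -71.10304719269077 n 10
[-4.17, -1.54, -2.39] [-0.0, -5.11, 0.0]
[-4.37, -1.54, -2.01] [-0.0, -5.11, 0.0]
[-4.53, -1.54, -1.61] [-0.0, -5.11, 0.0]
[-4.66, -1.54, -1.2] [-0.0, -5.11, 0.0]
[-4.75, -1.54, -0.78] [-0.0, -5.11, 0.0]
[-4.8, -1.54, -0.36] [-0.0, -5.11, 0.0]
[-4.81, -1.54, 0.07] [-0.0, -5.11, 0.0]
[-4.78, -1.54, 0.5] [-0.0, -5.11, 0.0]
[-4.72, -1.54, 0.93] [-0.0, -5.11, 0.0]
[-4.62, -1.54, 1.34] [-0.0, -5.11, 0.0]
```

apply_moves(
  increments=[
    [[-4.2,-2.0,-2.4],[0,-5,0],6],
    [[-4.4,-2.0,-2.0],[0,-5,0],6],
    [[-4.5,-2.0,-1.6],[0,-5,0],6],
    [[-4.7,-2.0,-1.2],[0,-5,0],6],
    [[-4.8,-2.0,-0.8],[0,-5,0],6],
  ],
)

```text
t: 2.02
eef_pos: [364.3, -406.6, 276.9]
tcp_rot: [-1.573, 0.001, -2.367]
ft_force: [1.4, 0.3, 0.1]
opening: 0.638
```

apply_moves(
  increments=[
    [[-4.8,-1.5,-0.4],[0,-5,0],6],
    [[-4.8,-1.5,0.1],[0,-5,0],6],
    [[-4.8,-1.5,0.5],[0,-5,0],6],
    [[-4.7,-1.5,0.9],[0,-5,0],6],
    [[-4.6,-1.5,1.3],[0,-5,0],6],
  ],
)

```text
t: 2.65
eef_pos: [526.6, -218.9, 356.1]
tcp_rot: [-1.57, 0.001, -1.916]
ft_force: [0.4, -0.4, 0.8]
opening: 0.629
```

Run:
```python
from h import *
plan([565,200,330],-7)
st=readout.state();print(st["t"],st["eef_pos"],st["opening"])
c=read_camera("wrist");save(c,"w1",1.5)
for t in["dock","dock_mouth","start_button_top"]:
    for d in nets.mark_of(c,t)[:2]: p=W(c,d["point"],st);print(t,round(d["confidence"],2),p,proj(c,p,st)[0])
```

```text
az -19.799411968850748 n 8
[-5.09, 0.33, -1.32] [-0.01, -1.6, -0.01]
[-5.12, 0.33, -1.18] [-0.01, -1.6, -0.01]
[-5.16, 0.33, -1.04] [-0.01, -1.6, -0.01]
[-5.18, 0.33, -0.89] [-0.01, -1.6, -0.01]
[-5.21, 0.33, -0.75] [-0.01, -1.6, -0.01]
[-5.22, 0.33, -0.6] [-0.01, -1.6, -0.01]
[-5.24, 0.33, -0.45] [-0.01, -1.6, -0.01]
[-5.25, 0.33, -0.31] [-0.01, -1.6, -0.01]
2.65 [ 526.56 -218.94  356.09] 0.6293580968547395
start_button_top 0.56 [ 558.72 -268.48   65.07] [279.38 177.07]
```

apply_moves(
  increments=[
    [[-4.1,0.2,-1.0],[0,-1.3,0],6],
    [[-4.1,0.2,-1.0],[0,-1.3,0],6],
    [[-4.2,0.2,-0.9],[0,-1.3,0],6],
    [[-4.2,0.2,-0.7],[0,-1.3,0],6],
    [[-4.2,0.2,-0.6],[0,-1.3,0],6],
  ],
)

```text
t: 3.48
eef_pos: [545.7, -11.1, 342.4]
tcp_rot: [-1.575, -0.0, -1.818]
ft_force: [1.1, -0.3, -0.0]
opening: 0.629
```

apply_moves(
  increments=[
    [[-4.3,0.2,-0.5],[0,-1.3,0],6],
    [[-4.3,0.2,-0.4],[0,-1.3,0],6],
    [[-4.3,0.2,-0.3],[0,-1.3,0],6],
    [[-4.3,0.2,-0.3],[0,-1.3,0],6],
    [[-4.3,0.2,-0.2],[0,-1.3,0],6],
  ],
)

```text
t: 4.1
eef_pos: [572.2, 202.2, 329.8]
tcp_rot: [-1.578, -0.002, -1.714]
ft_force: [0.1, -0.3, 0.2]
opening: 0.63
```

Run:
```python
from h import *
st=readout.state();print(st["t"],st["eef_pos"],st["ft_force"])
c=read_camera("wrist");save(c,"w2",1.5)
for t in["pack","pack_rear","pack_handle","dock","dock_mouth","start_button_top"]:
    for d in nets.mark_of(c,t)[:2]: p=W(c,d["point"],st);print(t,round(d["confidence"],2),p,proj(c,p,st)[0])
```

```text
4.1 [572.24 202.19 329.78] [ 0.1  -0.31  0.22]
pack 0.82 [558.32  88.92  -2.9 ] [254.44 211.12]
pack 0.8 [359.94 160.76   3.02] [145.44 190.4 ]
pack_rear 0.91 [743.76 365.23  15.65] [343.71  41.11]
pack_rear 0.87 [568.38 158.89  18.52] [254.58 178.14]
pack_handle 0.86 [359.78 140.93 154.42] [112.45 232.65]
pack_handle 0.72 [661.4  324.46 151.33] [311.41  62.76]
```

View pics/w2.png

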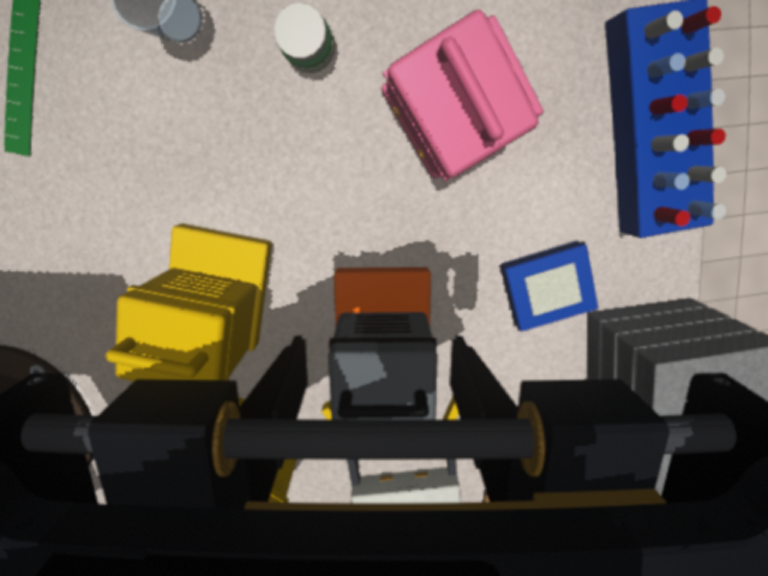

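The wrist view shows the grey pack with its orange foot at (383,290) and its rear edge along row 267. The pink pack is at (465,95) and the yellow one at (190,300). Next I measure the foot's rear edge by colour.

Run:
```python
from h import *
st=readout.state()
for n in("wrist","top"):
    c=read_camera(n);hsv=cv2.cvtColor(c["img"],cv2.COLOR_RGB2HSV)
    m=((hsv[...,0]>4)&(hsv[...,0]<15)&(hsv[...,1]>170)&(hsv[...,2]>50)).astype(np.uint8)
    k,l,s,ce=cv2.connectedComponentsWithStats(m);i=1+np.argmax(s[1:,4]);print(n,s[i],ce[i])
    hull=cv2.convexHull(np.argwhere(l==i)[:,::-1].astype(np.int32)).reshape(-1,2)
    q=cv2.approxPolyDP(hull.reshape(-1,1,2),3,True).reshape(-1,2);print(q.tolist())
    print("z28",plane(c,q,28,st).round(0).tolist(),"\nz0",plane(c,q,0,st).round(0).tolist())
    if n=="wrist":
        x,y,w,h=s[i,:4];cols=np.arange(x+5,x+w-5);top=[np.argmax(l[:,u]==i)-.5 for u in cols]
        P=plane(c,np.c_[cols,top],0,st);f=np.polyfit(P[:,0],P[:,1],1);print("rear line slope",f, "y@565",np.polyval(f,565))
        u=int(x+w/2);print(c["img"][y-3:y+40:2,u].tolist())
    cv2.imwrite(f"pics/crop_{n}.png",cv2.resize(c["img"][max(0,s[i,1]-40):s[i,1]+90,max(0,s[i,0]-40):s[i,0]+110,::-1],None,fx=4,fy=4,interpolation=cv2.INTER_CUBIC))
```

```text
wrist [ 223  178   63   33 1792] [254.3  192.78]
[[285, 210], [224, 210], [224, 181], [282, 178]]
z28 [[615.0, 93.0, 28.0], [505.0, 108.0, 28.0], [514.0, 162.0, 28.0], [617.0, 153.0, 28.0]] 
z0 [[617.0, 83.0, 0.0], [501.0, 99.0, 0.0], [511.0, 156.0, 0.0], [619.0, 146.0, 0.0]]
rear line slope [ -0.12 223.67] y@565 153.06085961685298
[[103, 95, 90], [93, 70, 56], [89, 46, 26], [114, 54, 25], [122, 57, 25], [122, 57, 25], [121, 56, 23], [121, 56, 22], [121, 56, 23], [121, 56, 23], [120, 55, 21], [120, 55, 21], [120, 54, 20], [119, 54, 19], [119, 54, 20], [118, 53, 19], [79, 45, 28], [31, 28, 27], [32, 30, 30], [27, 24, 24], [26, 24, 23], [26, 24, 24]]
top [230 167  41  42 460] [239.27 186.99]
[[270, 208], [235, 204], [230, 191], [231, 167], [243, 168]]
z28 [[493.0, 27.0, 28.0], [506.0, 132.0, 28.0], [546.0, 147.0, 28.0], [619.0, 144.0, 28.0], [616.0, 107.0, 28.0]] 
z0 [[497.0, 26.0, 0.0], [510.0, 133.0, 0.0], [550.0, 148.0, 0.0], [625.0, 145.0, 0.0], [622.0, 108.0, 0.0]]
```

View pics/crop_wrist.png

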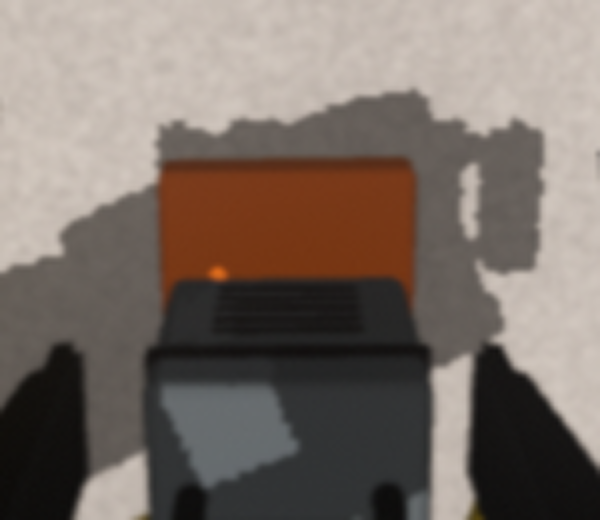

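apply_moves(
  increments=[
    [[0.1,5,-0.05],[0,-0.2,0],6],
    [[0.1,5,-0.05],[0,-0.3,0],6],
    [[0.1,5,-0.05],[0,-0.3,0],6],
    [[0.1,5,0],[0,-0.3,0],6],
    [[0.1,5,0],[0,0,0],6],
  ],
)

```text
t: 5.18
eef_pos: [572.4, 192.9, 79.3]
tcp_rot: [-1.565, 0.003, -1.699]
ft_force: [1.5, -0.1, -0.7]
opening: 0.626
```

Run:
```python
from h import *
st=readout.state();print(st["eef_pos"],st["tcp_rot"],st["ft_force"])
plan([570.4,197,10],-6.9)
```

```text
[572.45 192.93  79.26] [-1.57  0.   -1.7 ] [ 1.5  -0.08 -0.73]
az -7.370488873859907 n 2
[-0.18, 3.46, -0.15] [-0.16, -0.24, -0.07]
[-0.18, 3.46, -0.14] [-0.16, -0.24, -0.07]
```

apply_moves(
  increments=[
    [[0,2.5,-0.1],[0,-0.2,0],6],
    [[0,2,-0.1],[0,-0.2,0],6],
    [[0,1.3,0],[0,0,0],6],
    [[0,0.8,0],[0,0,0],6],
    [[0,0.2,0],[0,0,0],6],
  ],
)

```text
t: 5.8
eef_pos: [570.1, 190.1, 6.7]
tcp_rot: [-1.569, 0.001, -1.697]
ft_force: [-0.8, 0.2, -0.1]
opening: 0.63
```

Run:
```python
from h import *
st=readout.state();print(st["eef_pos"],st["tcp_rot"],st["ft_force"])
plan([567,170,11],-6.9)
c=read_camera("wrist");save(c,"w3",1.5)
```

```text
[570.06 190.14   6.7 ] [-1.57  0.   -1.7 ] [-0.78  0.22 -0.05]
az -7.2077300770219805 n 1
[2.04, -0.43, -0.05] [-0.12, -0.31, -0.06]
```

View pics/w3.png

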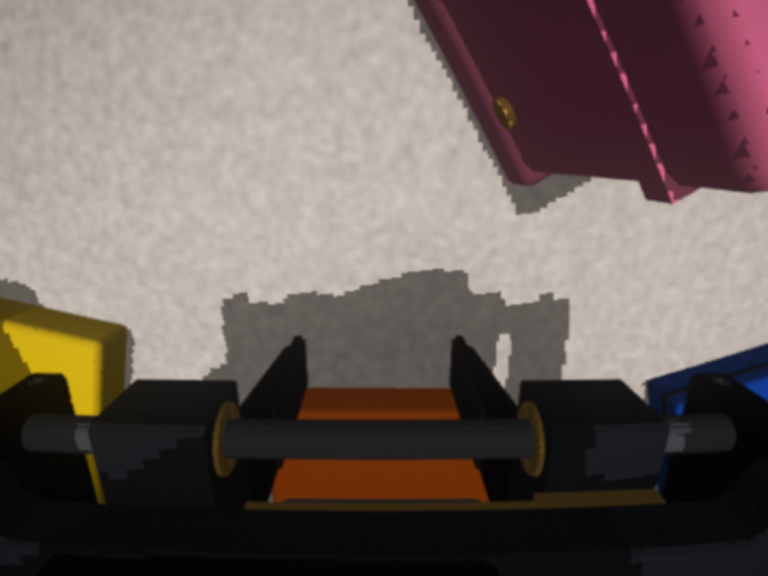

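Both fingers are down behind the foot and centred on it. The foot's rear edge is at row 390, between the finger tips at (300,340) and (460,340). I now approach until contact.

apply_moves(
  increments=[
    [[0.8,-0.2,0],[0,0,0],6],
    [[0.6,-0.1,0],[0,-0.2,0],6],
    [[0.5,0,0],[0,0,0],6],
    [[0.5,0,0],[0,0,0],6],
    [[0.5,0,0],[0,0,0],6],
  ],
)

```text
t: 6.48
eef_pos: [567.2, 159.6, 11.8]
tcp_rot: [-1.566, 0.002, -1.693]
ft_force: [-0.2, 0.6, -0.1]
opening: 0.631
```

apply_moves(
  increments=[
    [[0.4,0.1,0],[0,0,0],6],
    [[0.4,0,0],[0,0,0],6],
    [[0.4,0,0],[0,0,0],6],
    [[0.4,0,0],[0,0,0],6],
    [[0.4,0,0],[0,0,0],6],
  ],
)

```text
t: 7.1
eef_pos: [565.1, 139.6, 11.3]
tcp_rot: [-1.565, 0.004, -1.694]
ft_force: [0.6, 14.1, 11.5]
opening: 0.633
```

```bash
cat > m.py <<'E'
from h import *
st=readout.state();print(st["t"],st["eef_pos"],st["tcp_rot"],st["ft_force"],st["moment"])
c=read_camera("top");hsv=cv2.cvtColor(c["img"],cv2.COLOR_RGB2HSV)
for t in("pack","pack_rear"):
    for d in nets.mark_of(c,t)[:4]:
        p=W(c,d["point"])
        if 470<p[0]<640 and p[1]<200: print(t,round(d["confidence"],2),p)
# foot line fit in wrist view (z=0 edge of rear face)
c=read_camera("wrist");hsv=cv2.cvtColor(c["img"],cv2.COLOR_RGB2HSV)
m=((hsv[...,0]>4)&(hsv[...,0]<15)&(hsv[...,1]>150)&(hsv[...,2]>40)).astype(np.uint8)
k,l,s,ce=cv2.connectedComponentsWithStats(m)
if k>1:
    i=1+np.argmax(s[1:,4]);x,y,w,h=s[i,:4];cols=np.arange(x+8,x+w-8);top=[np.argmax(l[:,u]==i)-.5 for u in cols]
    P=plane(c,np.c_[cols,top],0,st);f=np.polyfit(P[:,0],P[:,1],1);print("rear slope",f[0],"x",P[0,0],P[-1,0],"y mid",P[:,1].mean(),s[i])
save(c,"w_last")
E
python3 m.py
```

```text
7.1 [565.11 139.63  11.33] [-1.56  0.   -1.69] [ 0.6  14.05 11.55] [ 1.16  0.53 -0.72]
rear slope -0.12687185053951247 x 509.17376819562594 624.8764765442108 y mid 153.34005640247025 [  170   198   166    77 10049]
```

View pics/w_last.png

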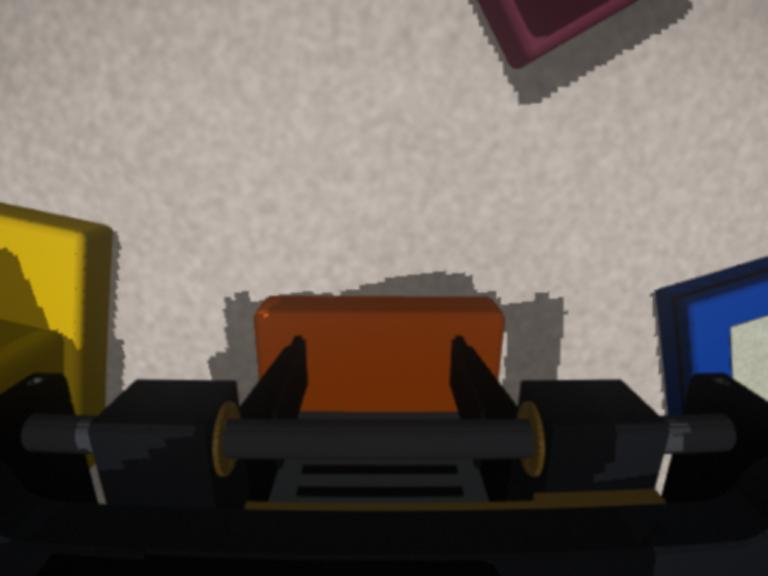

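The fingers appear to overlap the foot: finger tips at (300,340), foot rear edge at row 297. I back off before any more pushing and check the geometry.

apply_moves(
  increments=[
    [[-0.6,0,0],[0,0,0],6],
    [[-1,0,0],[0,0,0],6],
    [[-1,0,0],[0,0,0],6],
    [[-0.5,0,0],[0,0,0],6],
    [[0,0,0],[0,0,0],6],
  ],
)

```text
t: 7.92
eef_pos: [569.1, 172.5, 11.2]
tcp_rot: [-1.564, 0.003, -1.693]
ft_force: [-0.0, -0.6, 0.5]
opening: 0.634
```

```bash
python3 m.py
python3 - <<'E'
from h import *
st=readout.state();c=read_camera("wrist");T=np.eye(4);T[:3,:3]=tool(st);T[:3,3]=st["eef_pos"]
for off in([0,0,0],[0,0,30],[0,0,-30],[-10,0,31],[10,0,31],[0,-19,30],[0,-60,30]):
    print(off,proj(c,(T@np.r_[off,1])[:3],st)[0]*1.5)
cv2.imwrite("pics/both.png",np.hstack([cv2.resize(x["img"][:,:,::-1][r],(400,400)) for x,r in((c,np.s_[130:330,150:350]),(read_camera("scene"),np.s_[120:240,200:320]))]))
E
```

```text
7.925 [569.1  172.51  11.21] [-1.56  0.   -1.69] [-0.   -0.57  0.54] [ 0.01 -0.11  0.01]
pack 0.83 [555.74  83.99   1.02]
rear slope -0.12482950772327754 x 529.8751917616398 603.827957688015 y mid 154.46355719982736 [ 198  236  109   45 4408]
[0, 0, 0] [378.3  329.33]
[0, 0, 30] [437.86 329.32]
[0, 0, -30] [318.73 329.24]
[-10, 0, 31] [440.67 310.55]
[10, 0, 31] [439.01 347.59]
[0, -19, 30] [443.08 344.35]
[0, -60, 30] [458.08 387.69]
```

View pics/both.png

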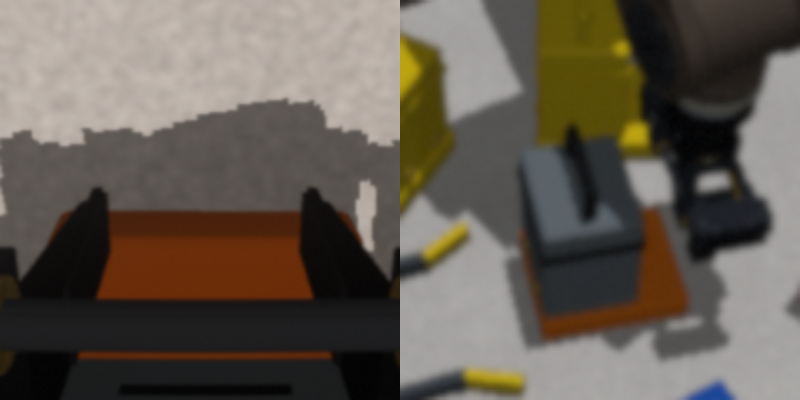

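Run:
```python
from h import *
st=readout.state();c=read_camera("scene");T=np.eye(4);T[:3,:3]=tool(st);T[:3,3]=st["eef_pos"]
s=8;x0,y0=240,130;im=cv2.resize(c["img"][y0:y0+75,x0:x0+95,::-1],None,fx=s,fy=s,interpolation=cv2.INTER_CUBIC)
im=cv2.convertScaleAbs(im,alpha=1.8,beta=20)
for z in(-36,36):
  for y,col in((0,(0,0,255)),(-19,(255,0,0)),(-60,(0,255,0))):
    for x in(-10,10):
        p=(proj(c,(T@np.r_[x,y,z,1])[:3])[0]+.5-[x0,y0])*s;cv2.circle(im,tuple(int(v) for v in p),4,col,-1)
h=np.array([-.12,-.993]);n=np.array([-h[1],h[0]]);o=np.array([556.5,84])
for z in(0,28):
  q=[o+a*h*70+b*n*58 for a,b in((-1,-1),(-1,1),(1,1),(1,-1))]
  p=(proj(c,[[*v,z] for v in q])+.5-[x0,y0])*s;cv2.polylines(im,[p.astype(int)],True,(255,255,0),1)
cv2.imwrite("pics/tip.png",im)
```

```text
(no output)
```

View pics/tip.png

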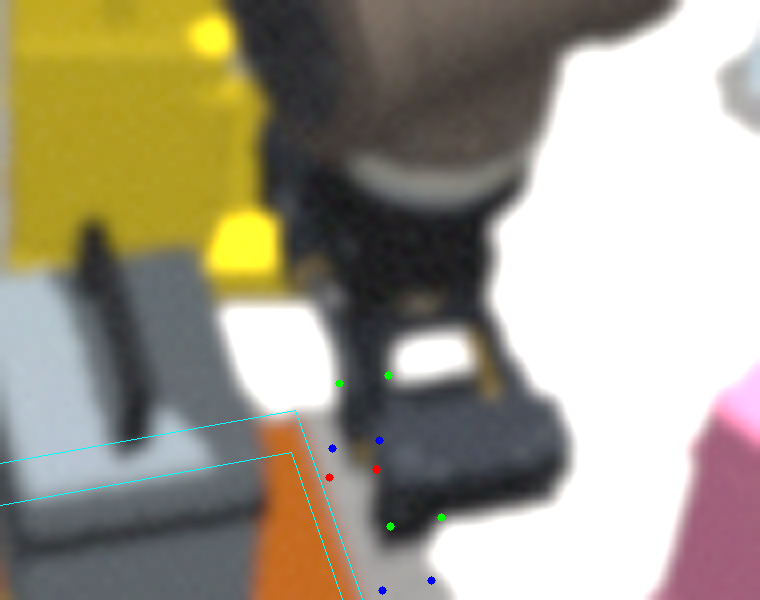

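In the scene crop the real finger tips sit higher and further back than the dots projected from the reported TCP. The far tip is at about (370,460), with the expected TCP dots at (330–377,472). I probe the bench gently for the true tip height.

apply_moves(
  increments=[
    [[0,0.3,0],[0,0,0],6],
    [[0,0.3,0],[0,0,0],6],
    [[0,0.2,0],[0,0,0],6],
    [[0,0.2,0],[0,0,0],6],
    [[0,0.1,0],[0,0,0],6],
  ],
)

```text
t: 8.9
eef_pos: [569.2, 171.6, -0.6]
tcp_rot: [-1.565, 0.003, -1.694]
ft_force: [-0.2, 0.1, 0.5]
opening: 0.632
```

apply_moves(
  increments=[
    [[0,0.2,0],[0,0,0],6],
    [[0,0.2,0],[0,0,0],6],
    [[0,0.2,0],[0,0,0],6],
    [[0,0.2,0],[0,0,0],6],
    [[0,0.2,0],[0,0,0],6],
  ],
)

```text
t: 9.52
eef_pos: [569.3, 171.7, -11.2]
tcp_rot: [-1.564, 0.004, -1.694]
ft_force: [0.3, 0.0, 0.2]
opening: 0.631
```

apply_moves(
  increments=[
    [[0,0.1,0],[0,0,0],6],
    [[0,0.1,0],[0,0,0],6],
    [[0,0.1,0],[0,0,0],6],
    [[0,0.1,0],[0,0,0],6],
    [[0,0.1,0],[0,0,0],6],
  ],
)

```text
t: 10.15
eef_pos: [569.4, 171.7, -16.5]
tcp_rot: [-1.564, 0.004, -1.694]
ft_force: [0.2, 0.6, -0.1]
opening: 0.63
```

apply_moves(
  increments=[
    [[0,0.1,0],[0,0,0],6],
    [[0,0.1,0],[0,0,0],6],
    [[0,0.1,0],[0,0,0],6],
    [[0,0.1,0],[0,0,0],6],
    [[0,0.1,0],[0,0,0],6],
  ],
)

```text
t: 10.78
eef_pos: [569.5, 171.7, -21.9]
tcp_rot: [-1.564, 0.004, -1.694]
ft_force: [0.8, -0.4, -0.0]
opening: 0.629
```

Run:
```python
from h import *
st=readout.state();print(st["joints"],st["tau"])
w=read_camera("wrist");c=read_camera("scene")
a=cv2.resize(w["img"][130:330,150:350,::-1],(400,400),interpolation=cv2.INTER_CUBIC)
b=cv2.resize(c["img"][140:220,245:325,::-1],(400,400),interpolation=cv2.INTER_CUBIC)
im=np.hstack([a,b]);im=(255*(im/255.)**.5).astype(np.uint8)
cv2.imwrite("pics/p9.png",im)
```

```text
[0.18 0.7  1.8  0.   0.63 0.3 ] [ -0.   -64.36 -15.78   0.06   0.02   0.  ]
```

View pics/p9.png

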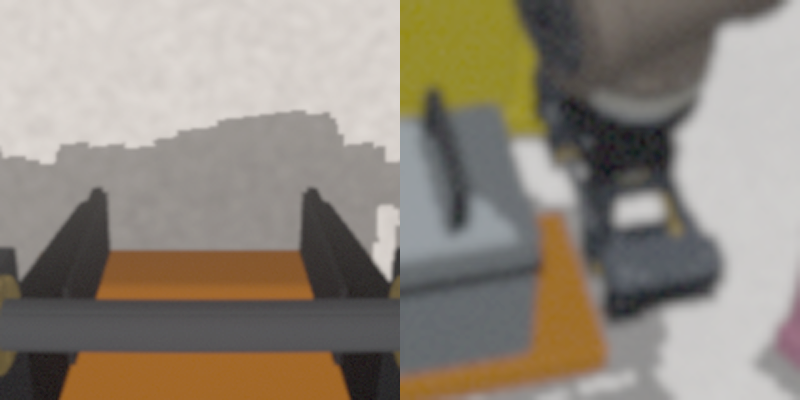

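apply_moves(
  increments=[
    [[0,0.2,0],[0,0,0],6],
    [[0,0.2,0],[0,0,0],6],
    [[0,0.15,0],[0,0,0],6],
    [[0,0.15,0],[0,0,0],6],
    [[0,0.1,0],[0,0,0],6],
  ],
)

```text
t: 11.5
eef_pos: [569.5, 171.7, -30.5]
tcp_rot: [-1.565, 0.003, -1.694]
ft_force: [1.1, 0.1, -0.7]
opening: 0.633
```

apply_moves(
  increments=[
    [[0,0.1,0],[0,0,0],6],
    [[0,0.1,0],[0,0,0],6],
    [[0,0.1,0],[0,0,0],6],
    [[0,0.1,0],[0,0,0],6],
    [[0,0.1,0],[0,0,0],6],
  ],
)

```text
t: 12.12
eef_pos: [569.5, 171.7, -35.8]
tcp_rot: [-1.564, 0.004, -1.694]
ft_force: [-0.2, -0.5, 0.5]
opening: 0.63
```

apply_moves(
  increments=[
    [[0,0.1,0],[0,0,0],6],
    [[0,0.1,0],[0,0,0],6],
    [[0,0.1,0],[0,0,0],6],
    [[0,0.1,0],[0,0,0],6],
    [[0,0,0],[0,0,0],6],
  ],
)

```text
t: 12.75
eef_pos: [569.7, 171.8, -38.1]
tcp_rot: [-1.564, 0.004, -1.694]
ft_force: [-0.4, 1.2, 0.2]
opening: 0.632
```

apply_moves(
  increments=[
    [[0,0,0],[0,0,0],6],
    [[0,0,0],[0,0,0],6],
    [[0,0,0],[0,0,0],6],
    [[0,0.1,0],[0,0,0],6],
    [[0,0.15,0],[0,0,0],6],
  ],
)

```text
t: 13.38
eef_pos: [569.8, 171.8, -38.6]
tcp_rot: [-1.564, 0.004, -1.694]
ft_force: [-5.4, -1.9, 26.2]
opening: 0.632
```

The bench is at reported z = -38, so the finger tips end 38 mm short of the reported TCP. I raise to reported z ≈ -27 (tips about 11 up) and approach the foot.

apply_moves(
  increments=[
    [[0,-0.5,0],[0,0,0],6],
    [[0,-0.6,0],[0,0,0],6],
    [[0.3,0,0],[0,0,0],6],
    [[0.3,0,0],[0,0,0],6],
    [[0.2,0,0],[0,0,0],6],
  ],
)

```text
t: 14.0
eef_pos: [569.0, 165.4, -27.0]
tcp_rot: [-1.563, 0.007, -1.696]
ft_force: [1.1, 13.1, 1.7]
opening: 0.637
```

apply_moves(
  increments=[
    [[0.2,0,0],[0,0,0],6],
    [[0.3,0,0],[0,0,0],6],
    [[0.3,0,0],[0,0,0],6],
    [[0.4,0,0],[0,0,0],6],
    [[0.4,0,0],[0,0,0],6],
  ],
)

```text
t: 14.62
eef_pos: [568.9, 156.5, -26.8]
tcp_rot: [-1.558, 0.017, -1.699]
ft_force: [0.7, 14.2, 2.6]
opening: 0.631
```

```bash
python3 m.py
```

```text
14.625 [568.91 156.53 -26.82] [-1.56  0.02 -1.7 ] [ 0.69 14.23  2.64] [ 2.41  0.05 -0.12]
pack 0.71 [557.38  74.57   0.43]
rear slope -0.13803906650556086 x 512.5818438854179 608.7354041747798 y mid 100.18161798651657 [ 178  306  149   30 4128]
```

```bash
cat > pl.py <<'E'
import sys
from h import *
a=[float(v) for v in sys.argv[1:]];plan(a[:3],a[3],step=a[4])
E
python3 pl.py 553 86 -27 0 0.7
```

```text
az -7.362124799955019 n 11
[0.65, -0.01, -0.06] [-0.07, -0.67, -0.08]
[0.65, -0.01, -0.07] [-0.07, -0.67, -0.08]
[0.65, -0.01, -0.08] [-0.07, -0.67, -0.08]
[0.65, -0.01, -0.08] [-0.07, -0.67, -0.08]
[0.65, -0.01, -0.09] [-0.07, -0.67, -0.08]
[0.65, -0.0, -0.1] [-0.07, -0.67, -0.08]
[0.65, -0.0, -0.11] [-0.07, -0.67, -0.08]
[0.64, -0.0, -0.11] [-0.07, -0.67, -0.08]
[0.64, -0.0, -0.12] [-0.07, -0.67, -0.08]
[0.64, -0.0, -0.13] [-0.07, -0.67, -0.08]
[0.64, 0.0, -0.14] [-0.07, -0.67, -0.08]
```

apply_moves(
  increments=[
    [[0.7,0,-0.07],[-0.2,-0.7,-0.4],6],
    [[0.7,0,-0.07],[-0.1,-0.7,-0.3],6],
    [[0.7,0,-0.07],[-0.1,-0.7,-0.2],6],
    [[0.7,0,-0.08],[-0.1,-0.7,-0.1],6],
    [[0.7,0,-0.08],[0,-0.7,-0.1],6],
  ],
)

```text
t: 15.45
eef_pos: [563.2, 128.4, -27.0]
tcp_rot: [-1.561, 0.005, -1.639]
ft_force: [0.3, 14.6, 2.2]
opening: 0.631
```

```bash
python3 m.py; python3 pl.py 553 80 -27 0 0.7
```

```text
15.45 [563.19 128.36 -26.96] [-1.56  0.   -1.64] [ 0.27 14.55  2.17] [ 2.45 -0.13 -0.18]
pack 0.73 [556.13  46.09   2.79]
rear slope -0.0750112182958377 x 510.2280450358309 607.333671928836 y mid 71.55023034603049 [ 178  306  149   30 4124]
az -3.909944828136196 n 7
[0.69, -0.0, -0.1] [-0.08, -0.56, -0.03]
[0.69, -0.0, -0.1] [-0.08, -0.56, -0.03]
[0.69, -0.0, -0.11] [-0.08, -0.56, -0.03]
[0.69, -0.0, -0.12] [-0.08, -0.56, -0.03]
[0.69, -0.0, -0.12] [-0.08, -0.56, -0.03]
[0.68, -0.0, -0.13] [-0.08, -0.56, -0.03]
[0.68, -0.0, -0.14] [-0.08, -0.56, -0.03]
```

apply_moves(
  increments=[
    [[0.7,0,-0.02],[-0.2,-0.1,-0.1],6],
    [[0.7,0,-0.02],[-0.1,-0.1,-0.1],6],
    [[0.7,0,-0.05],[-0.1,-0.3,-0.1],6],
    [[0.7,0,-0.06],[-0.1,-0.5,0],6],
    [[0.7,0,-0.08],[0,-0.6,0],6],
  ],
)

```text
t: 16.27
eef_pos: [560.3, 98.9, -27.0]
tcp_rot: [-1.565, 0.006, -1.611]
ft_force: [0.9, 14.7, 2.2]
opening: 0.632
```

```bash
python3 m.py
python3 - <<'E'
from h import *
c=read_camera("top");cv2.imwrite("pics/t10.png",cv2.resize(c["img"][140:230,230:400,::-1],None,fx=4.6,fy=4.6,interpolation=cv2.INTER_CUBIC))
E
```

```text
16.275 [560.3   98.87 -27.05] [-1.56  0.01 -1.61] [ 0.86 14.65  2.25] [ 2.48 -0.28 -0.11]
pack 0.86 [553.48  20.1    0.35]
rear slope -0.04447515119446045 x 509.11363413147564 606.2992886216551 y mid 42.05981664746315 [ 178  306  149   30 4124]
```

View pics/t10.png

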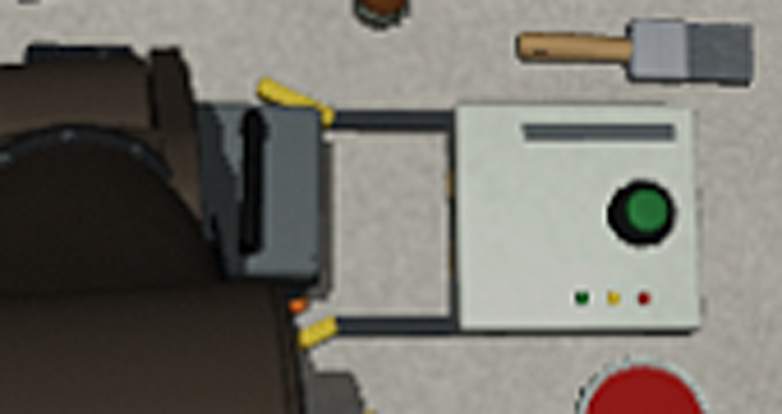

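The top view shows the pack entering between the yellow guides at (290,95) and (315,335), with its front edge at column 330, roughly centred. I continue pushing straight and take out the last 2.3° of turn.

apply_moves(
  increments=[
    [[0.7,0,-0.03],[-0.2,-0.3,-0.2],6],
    [[0.7,0,-0.03],[-0.1,-0.5,-0.1],6],
    [[0.7,0,-0.03],[-0.1,-0.6,-0.1],6],
    [[0.7,0,-0.03],[0,-0.6,0],6],
    [[0.7,0,0],[0,-0.4,0],6],
  ],
)

```text
t: 17.15
eef_pos: [557.9, 69.4, -27.3]
tcp_rot: [-1.57, 0.006, -1.57]
ft_force: [-1.7, 14.8, 4.2]
opening: 0.631
```

```bash
python3 m.py
```

```text
17.15 [557.91  69.45 -27.27] [-1.57  0.01 -1.57] [-1.73 14.82  4.2 ] [ 2.64 -0.04 -0.1 ]
pack 0.58 [558.54  -9.34   0.73]
rear slope 0.0004127607887657857 x 509.4004674812323 606.5795076921053 y mid 12.749703310845062 [ 178  306  149   30 4128]
```

apply_moves(
  increments=[
    [[0.7,0,-0.04],[0,0,-0.2],6],
    [[0.7,0,-0.04],[0,0,-0.1],6],
    [[0.7,0,-0.04],[0,0,-0.1],6],
    [[0.7,0,-0.04],[0,0,0],6],
    [[0.7,0,-0.04],[0,0,0],6],
  ],
)

```text
t: 17.98
eef_pos: [556.3, 40.2, -27.3]
tcp_rot: [-1.568, 0.005, -1.571]
ft_force: [1.2, 14.8, 4.4]
opening: 0.634
```

```bash
python3 m.py
```

```text
17.975 [556.28  40.15 -27.28] [-1.57  0.   -1.57] [ 1.16 14.83  4.4 ] [ 2.6  -0.05  0.07]
pack 0.59 [553.85 -37.8    1.3 ]
rear slope -0.0010331038662047467 x 507.71646849894415 604.918104260691 y mid -16.557914591530036 [ 178  306  149   30 4126]
```

apply_moves(
  increments=[
    [[0.7,0,-0.03],[0,0,-0.1],6],
    [[0.7,0,-0.03],[0,0,-0.1],6],
    [[0.7,0,-0.02],[0,0,-0.1],6],
    [[0.7,0,0],[0,0,0],6],
    [[0.6,0,0],[0,0,0],6],
  ],
)

```text
t: 18.8
eef_pos: [555.0, 12.2, -27.3]
tcp_rot: [-1.568, 0.006, -1.571]
ft_force: [0.7, 15.2, 4.8]
opening: 0.635
```

apply_moves(
  increments=[
    [[0.4,0,0],[0,0,0],6],
    [[0.4,0,0],[0,0,0],6],
    [[0.4,0,0],[0,0,0],6],
    [[0.4,0,0],[0,0,0],6],
    [[0.4,0,0],[0,0,0],6],
  ],
)

```text
t: 19.42
eef_pos: [555.5, 3.5, -27.1]
tcp_rot: [-1.567, 0.019, -1.575]
ft_force: [7.7, 46.3, 2.1]
opening: 0.632
```

Force rose to 46 N at reported y 3.5, which puts the pack's origin at about -78: the stop. I back off and check.

apply_moves(
  increments=[
    [[-0.3,0,0],[0,0,0],6],
    [[-0.5,0,0],[0,0,-0.3],6],
    [[-1.2,0,0],[0,0,-0.3],6],
    [[-1.5,0,0],[0,0,-0.3],6],
    [[-1.5,0,0],[0,0,0],6],
  ],
)

```text
t: 20.05
eef_pos: [555.3, 55.7, -27.4]
tcp_rot: [-1.568, 0.002, -1.577]
ft_force: [-1.1, -0.5, -0.7]
opening: 0.629
```

apply_moves(
  increments=[
    [[-1.0,-1.0,0],[0,0,0],6],
    [[0,-5,0],[0,0,0],6],
    [[0,-5,0],[0,0,0],6],
    [[0,-5,0],[0,0,0],6],
    [[0,-5,0],[0,0,0],6],
  ],
)

```text
t: 20.68
eef_pos: [552.8, 68.3, 188.1]
tcp_rot: [-1.574, 0.002, -1.575]
ft_force: [0.8, 0.5, -0.2]
opening: 0.631
```

apply_moves(
  increments=[
    [[0,-5,0],[0,0,0],0],
    [[0,-5,0],[0,0,0],0],
    [[0,-5,0],[0,0,0],0],
    [[0,-1,0],[0,0,0],0],
    [[0,0,0],[0,0,0],0],
  ],
)

```text
t: 21.3
eef_pos: [551.2, 69.3, 360.2]
tcp_rot: [-1.565, 0.002, -1.575]
ft_force: [0.0, 0.7, -0.6]
opening: 0.16
```

Run:
```python
from h import *
st=readout.state();print(st["t"],st["eef_pos"],st["ft_force"],st["opening"])
for n in("wrist","top"):
    c=read_camera(n);save(c,"h_"+n)
    hsv=cv2.cvtColor(c["img"],cv2.COLOR_RGB2HSV);m=((hsv[...,0]>4)&(hsv[...,0]<15)&(hsv[...,1]>150)&(hsv[...,2]>40)).astype(np.uint8)
    k,l,s,ce=cv2.connectedComponentsWithStats(m);i=1+np.argmax(s[1:,4]);x,y,w,h=s[i,:4];print(n,s[i])
    if n=="wrist":
        cols=np.arange(x+6,x+w-6);P=plane(c,np.c_[cols,[np.argmax(l[:,u]==i)-.5 for u in cols]],0,st);f=np.polyfit(P[:,0],P[:,1],1);print("rear",f[0],P[:,1].mean(),P[0,0],P[-1,0])
    for t in("pack","pack_rear","start_button_top"):
        for d in nets.mark_of(c,t)[:4]:
            p=W(c,d["point"],st)
            if 470<p[0]<640: print(n,t,round(d["confidence"],2),p)
```

```text
21.3 [551.19  69.31 360.23] [ 0.04  0.68 -0.65] 0.1598789302229091
wrist [ 223  191   61   34 1681]
rear -0.004493471672042749 -9.803683717268306 507.1857863373506 602.624419642548
wrist pack 0.78 [559.91 -77.76   0.53]
wrist pack_rear 0.65 [554.94  -5.63  16.42]
wrist start_button_top 0.67 [ 560.31 -264.68   63.82]
top [297 202  32   6  97]
top pack 0.86 [551.55 -73.48   1.09]
top start_button_top 0.54 [ 551.71 -271.26   69.2 ]
```

View pics/h_top.png

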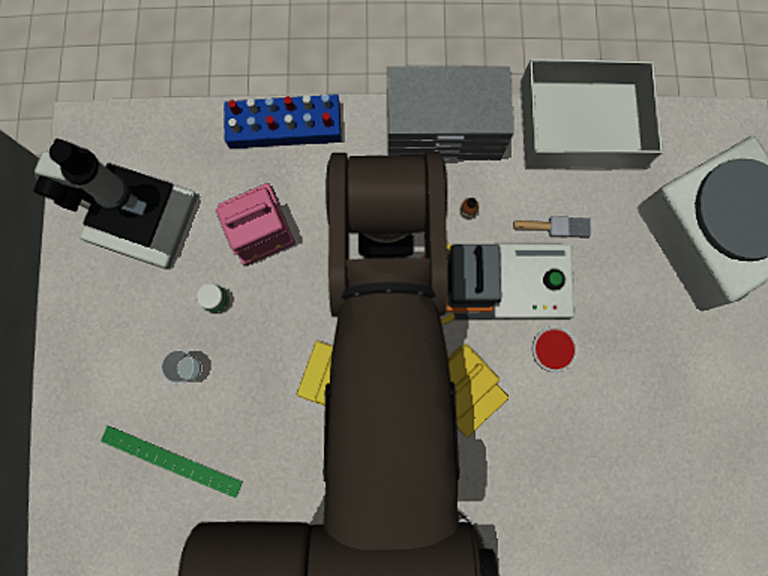

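The top view shows the pack upright between the rails, hard against the white charger: housing at (475,273), charger from column 500, button at (554,279). The other things have not moved. Next is the button.

apply_moves(
  increments=[
    [[5.5,0,0],[0,0,0],0],
    [[5.5,0,0],[0,0,0],0],
    [[5.5,0,0],[0,0,0],0],
    [[5.5,0,0],[0,0,0],0],
    [[5.5,0,0],[0,0,0],0],
  ],
)

```text
t: 22.32
eef_pos: [551.0, -210.3, 357.0]
tcp_rot: [-1.569, 0.003, -1.568]
ft_force: [0.4, 0.4, -0.5]
opening: 0.005
```

apply_moves(
  increments=[
    [[3.3,4,0],[0,0,0],0],
    [[2,4,0],[0,0,0],0],
    [[0,4,0],[0,0,0],0],
    [[0,3,0],[0,0,0],0],
    [[0,0,0],[0,0,0],0],
  ],
)

```text
t: 22.95
eef_pos: [550.1, -269.6, 200.2]
tcp_rot: [-1.571, 0.004, -1.574]
ft_force: [0.2, 0.2, 1.3]
opening: 0.003
```

```bash
cat > b.py <<'E'
from h import *
st=readout.state();print(st["t"],st["eef_pos"],st["tcp_rot"],st["ft_force"],st["opening"])
for n in("wrist","top"):
    c=read_camera(n);save(c,"b_"+n)
    hsv=cv2.cvtColor(c["img"],cv2.COLOR_RGB2HSV);m=((hsv[...,0]>50)&(hsv[...,0]<75)&(hsv[...,1]>140)&(hsv[...,2]>35)).astype(np.uint8)
    k,l,s,ce=cv2.connectedComponentsWithStats(m)
    for i in range(1,k):
        if s[i,4]>25:
            P=plane(c,[ce[i]],67,st)[0]
            if abs(P[0]-552)<60 and -330<P[1]<-200: print(n,s[i],P)
    for d in nets.mark_of(c,"start_button_top")[:2]: print(n,round(d["confidence"],2),W(c,d["point"],st))
E
python3 b.py
```

```text
22.95 [ 550.07 -269.59  200.24] [-1.57  0.   -1.57] [0.17 0.21 1.32] 0.0034347660385645636
wrist 0.73 [ 560.5  -264.96   66.64]
top [366 182   8   8  39] [ 551.4 -265.5   67. ]
top 0.55 [ 551.62 -270.76   69.79]
```

View pics/b_wrist.png

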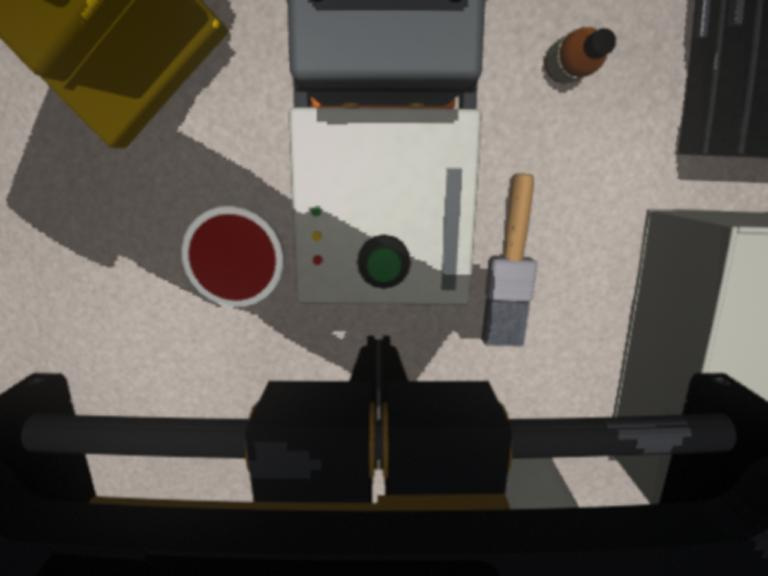

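The wrist view shows the green button at (384,262) in its black collar, and the closed finger tips at (379,340).

Run:
```python
from h import *
st=readout.state();c=read_camera("wrist")
u=np.array([(384,262)])/1.5
print(plane(c,u,67,st)); T=tool(st)
print(proj(c,np.array(st["eef_pos"])+T@[0,-38,0],st)*1.5)
print("charger corners z45",plane(c,np.array([(291,109),(479,112),(299,303),(469,302)])/1.5,45,st))
```

```text
[[ 557.07 -266.72   67.  ]]
[[377.94 362.35]]
charger corners z45 [[ 485.07 -149.41   45.  ]
 [ 631.54 -151.77   45.  ]
 [ 483.71 -307.86   45.  ]
 [ 631.54 -307.55   45.  ]]
```

apply_moves(
  increments=[
    [[0,4,0.2],[0,0,0],0],
    [[0,4,0.2],[0,0,0],0],
    [[0,3,0],[0,0,0],0],
    [[0,2,0],[0,0,0],0],
    [[0,0.3,0],[0,0,0],0],
  ],
)

```text
t: 23.82
eef_pos: [560.2, -271.7, 74.2]
tcp_rot: [-1.555, -0.006, -1.573]
ft_force: [0.0, 0.6, 0.7]
opening: 0.003
```

```bash
python3 b.py
python3 - <<'E'
from h import *
st=readout.state();c=read_camera("wrist");T=tool(st);p=np.array(st["eef_pos"])
im=cv2.resize(c["img"][150:300,180:340,::-1],None,fx=4,fy=4,interpolation=cv2.INTER_CUBIC);im=(255*(im/255.)**.5).astype(np.uint8)
cv2.imwrite("pics/p12.png",im)
E
```

```text
23.825 [ 560.25 -271.72   74.23] [-1.56 -0.01 -1.57] [0.04 0.61 0.68] 0.0025837626771439085
wrist [228 195  33  32 811] [ 554.06 -267.05   67.  ]
wrist 0.68 [ 559.39 -267.68   65.75]
```

```bash
python3 pl.py 553 -268 50 0 0.9
```

```text
az -0.11345109188188825 n 4
[-0.11, 0.64, -0.2] [-0.25, -0.03, 0.11]
[-0.11, 0.64, -0.2] [-0.25, -0.03, 0.11]
[-0.1, 0.64, -0.2] [-0.25, -0.03, 0.11]
[-0.1, 0.64, -0.2] [-0.25, -0.03, 0.11]
```

apply_moves(
  increments=[
    [[-0.1,0.7,-0.2],[-0.3,0,0.1],0],
    [[-0.1,0.6,-0.2],[-0.3,0,0.1],0],
    [[-0.1,0.6,-0.2],[-0.2,0,0.1],0],
    [[-0.1,0.5,-0.1],[-0.2,0,0.1],0],
    [[0,0,0],[0,0,0],0],
  ],
)

```text
t: 24.7
eef_pos: [553.7, -268.1, 50.9]
tcp_rot: [-1.571, -0.001, -1.573]
ft_force: [0.4, -0.7, 0.7]
opening: 0.002
```

```bash
python3 b.py;  python3 pl.py 553 -268 34 0 0.4
python3 - <<'E'
from h import *
# finger tip columns in the wrist view: darkest run at several rows
c=read_camera("wrist");g=cv2.cvtColor(c["img"],cv2.COLOR_RGB2GRAY)
for r in range(215,250,4): print(r,''.join('#' if v<22 else '+' if v<40 else '.' for v in g[r,215:290]))
E
```

```text
24.7 [ 553.74 -268.08   50.87] [-1.57 -0.   -1.57] [ 0.4  -0.72  0.71] 0.002145064714434801
wrist [234 209  38  29 627] [ 554.38 -262.9    67.  ]
wrist 0.79 [ 558.73 -266.9    65.11]
top 0.56 [553.73  -7.15  15.12]
az -0.11818536773324823 n 5
[-0.01, 0.35, -0.02] [-0.01, -0.02, 0.01]
[-0.01, 0.35, -0.02] [-0.01, -0.02, 0.01]
[-0.01, 0.35, -0.02] [-0.01, -0.02, 0.01]
[-0.01, 0.35, -0.02] [-0.01, -0.02, 0.01]
[-0.01, 0.35, -0.02] [-0.01, -0.02, 0.01]
215 ..........+#########+++++..........................+++++#########+.........
219 .........+#########+++...............................++++#########.........
223 .........+########+++...+...++++++++...+++++++.........++########+.........
227 ..........+#######+++++++..+++###############++.....+..++#######+..........
231 ...........+#######++++++++#####################++++++++#######+...........
235 ..............+######++++#########################+++++#####+..............
239 .................+#######################################+.................
243 ......................###############################......................
247 ....................+#################################.....................
```

apply_moves(
  increments=[
    [[0,0.4,0],[0,0,0],0],
    [[0,0.4,0],[0,0,0],0],
    [[0,0.4,0],[0,0,0],0],
    [[0,0.3,0],[0,0,0],0],
    [[0,0.2,0],[0,0,0],0],
  ],
)

```text
t: 25.58
eef_pos: [554.2, -268.4, 33.6]
tcp_rot: [-1.569, -0.001, -1.573]
ft_force: [0.8, 0.1, 0.1]
opening: -0.001
```

apply_moves(
  increments=[
    [[0,0.15,0],[0,0,0],0],
    [[0,0.15,0],[0,0,0],0],
    [[0,0.15,0],[0,0,0],0],
    [[0,0.15,0],[0,0,0],0],
    [[0,0.15,0],[0,0,0],0],
  ],
)

```text
t: 26.2
eef_pos: [554.2, -268.5, 25.9]
tcp_rot: [-1.569, -0.002, -1.573]
ft_force: [-0.4, -0.3, 3.1]
opening: 0.001
```

apply_moves(
  increments=[
    [[0,0.15,0],[0,0,0],0],
    [[0,0.15,0],[0,0,0],0],
    [[0,0.15,0],[0,0,0],0],
    [[0,0.15,0],[0,0,0],0],
    [[0,0.15,0],[0,0,0],0],
  ],
)

```text
t: 26.82
eef_pos: [554.4, -268.5, 22.1]
tcp_rot: [-1.568, -0.003, -1.573]
ft_force: [-7.4, 3.3, 21.3]
opening: 0.005
```

The force passed the spring's 5 N and hit a hard stop (21 N) after about 6 mm of travel, so the button is fully down. Now I let go, straight up.

apply_moves(
  increments=[
    [[0,-0.3,0],[0,0,0],0],
    [[0,-1,0],[0,0,0],0],
    [[0,-4,0],[0,0,0],0],
    [[0,-5,0],[0,0,0],0],
    [[0,-5,0],[0,0,0],0],
  ],
)

```text
t: 27.45
eef_pos: [552.6, -267.4, 176.5]
tcp_rot: [-1.573, 0.001, -1.573]
ft_force: [0.5, 0.1, -0.2]
opening: 0.006
```

apply_moves(
  increments=[
    [[0,-5,0],[0,0,0],0],
    [[0,-5,0],[0,0,0],0],
    [[0,0,0],[0,0,0],0],
    [[0,0,0],[0,0,0],0],
    [[0,0,0],[0,0,0],0],
  ],
)

```text
t: 28.08
eef_pos: [552.9, -267.4, 283.0]
tcp_rot: [-1.569, -0.002, -1.573]
ft_force: [-0.1, -0.2, 0.2]
opening: 0.005
```

Run:
```python
from h import *
st=readout.state();print(st["t"],st["eef_pos"],st["ft_force"])
ref={"petri_dish":(418,-271),"slide_box":(766,107),"oil_bottle":(708,-105),"mount_brush":(675,-278),"beaker":(387,470),"stain_jar":(522,413)}
for n in("scene","top"):
    c=read_camera(n)
    for t in list(ref)+["pack","pack_rear","pack_handle","start_button_top"]:
        r=nets.mark_of(c,t);ps=[W(c,d["point"]) for d in r]
        q=ref.get(t,(552,-100));ps=[p for p in ps if np.hypot(*(p[:2]-q))<(40 if t in ref else 200)]
        print(n,t,ps[:1],q if t in ref else '')
c=read_camera("wrist")
P=plane(c,[[256,60]],45,st);print(P)
```

```text
28.075 [ 552.88 -267.44  283.03] [-0.12 -0.18  0.2 ]
scene petri_dish [array([ 415.04, -272.04,   -0.7 ])] (418, -271)
scene slide_box [array([765.34, 104.87,  -0.14])] (766, 107)
scene oil_bottle [array([ 705.23, -103.37,    1.83])] (708, -105)
scene mount_brush [array([ 675.74, -275.07,    2.54])] (675, -278)
scene beaker [array([384.17, 468.72,  -3.13])] (387, 470)
scene stain_jar [array([522.46, 415.93,  -1.18])] (522, 413)
scene pack [array([553.24, -79.66,   1.68])] 
scene pack_rear [array([555.01, -10.72,  14.17])] 
scene pack_handle [array([ 553.12, -103.82,  152.75])] 
scene start_button_top [array([ 549.44, -271.19,   64.1 ])] 
top petri_dish [] (418, -271)
top slide_box [] (766, 107)
top oil_bottle [array([ 704.36, -100.98,   -2.33])] (708, -105)
top mount_brush [array([ 672.53, -278.78,    3.17])] (675, -278)
top beaker [array([390.41, 470.49,  -1.31])] (387, 470)
top stain_jar [array([527.91, 412.94,  -3.19])] (522, 413)
top pack [array([555.9 , -77.53,  -2.12])] 
top pack_rear [array([555.06,  -7.05,  18.08])] 
top pack_handle [array([ 555.65, -104.62,  150.24])] 
top start_button_top [array([ 554.9, -271.8,   67.7])] 
[[ 559.03 -122.64   45.  ]]
```

```bash
python3 -c "
from h import *
env.job_done();print(readout.state()['t'])"
```

```text
the job is handed in; nothing more can be done
the job is handed in; nothing more can be done
```

The power pack is home against the charger, the green button has been pressed fully down and released, and the job is handed in. Total robot time was about 28 s.

- **Pack:** I pushed it at the rear of its orange foot with both finger tips, about 11 mm above the bench. The force stayed near 15 N while it slid and rose to 46 N on the fingers at the stop. The last checks put the pack's origin at y ≈ -78 to -80, against -78.4 for the dock. The foot's rear face was square to the dock within 0.005 rad, and the pack was upright.
- **Button:** It stopped hard at 21 N after about 6 mm of travel, well past the 5 N spring. After I let go, its top measured about 64 to 68 mm high, so it is back up.
- **Other things:** All the bystanders measured within about 7 mm of where they started, close to the networks' own error. The top view missed the petri dish and slide box in the final check, but the scene view found both in place.

**What disagreed:**
- **Finger tips:** They sit about 38 mm short of the reported TCP. On the first approach they passed above the foot, and something higher up, probably the gripper's body, pressed on the housing with about 14 N sideways and 11.5 N upward. The pack did not move. I backed off, probed the bench for the true tip height (26 N on the fingers), and pushed again at the right height.
- **Camera readings:** The wrist and top cameras differed by about 5 mm in x at the button. I centred on it from the close wrist view.

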